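Pin the tea chest shut

TASK

Breakfast is over: secure the lid of the wooden tea chest with the curved pin. Stand the pin upright on the lid beside the brass ring and turn it so that its curved bar swings through the ring, until nearly the whole curve is through, the ring sits close to the inner end of the curve, and the pin's foot stands square beside the ring (in line with the ring's plane); then let go. Leave the straight pin where it is.

Things in the scene. Friction and masses are not known exactly. Their poses are not given: they have to be found in the camera images.
- curved_grip (a point): Centre of the 30(x) x 18(y) x 44(z) mm red grip block of the curved pin (loose, 150 g, 94 tall, steel foot 48 across); on its upright axis, 72 above its underside. z up. 46 below this point a 7 mm steel bar leaves along +x to 60 mm, then bends in an arc of radius 60 about the axis, counter-clockwise from above, 92 degrees from +x to its tip. Turned counter-clockwise, it goes tip first.
- ring (a point): Centre of the upright brass ring on the fixed tea chest's flat shut lid: bore 26 mm, bar 8 thick, 42 outside; 26 above the lid top, which is 62 above the worktop. x: the bore's axis, level, to the chest's far side; y: level, in the ring's plane, along the chest's front; z up. From here the lid reaches 32 mm to -x, 142 to +x, 102 to each side in y: the pin can stand at either side.
- straight_grip (a point): Centre of the red grip block of the straight pin: foot and grip as the curved pin's (this point 72 mm above the underside), but with a straight 7 mm bar reaching 68 mm out along +x, 46 below this point. Not wanted; leave it alone.

How it is judged (in metres and radians):
At the end, for the whole second after the job is handed in: The curved pin stands released, upright within 10 degrees, on the lid (height within 8 mm), its axis within 16 mm of the ring's plane and 45 to 75 mm from the ring; the arc is through the ring, whose centre is at most 34 mm to the +y side of the pin's straight arm (x of ring in the frame of curved_grip between 0.045 and 0.075 m and y of ring in the frame of curved_grip between -0.005 and 0.034 m and x of curved_grip in the frame of ring between -0.016 and 0.016 m and z of curved_grip in the frame of ring between 0.038 and 0.054 m and angle between curved_grip's own z axis and vertical below 0.17 rad); the robot touches nothing.
It fails at once if the straight pin is moved more than 30 mm (distance of straight_grip from where it was at the start of the episode above 0.03 m).
It also fails if it takes over 42 s, if anything falls off the work surface, if the arm or the gripper's body presses on something with over 40 N, if the wrist force passes 120 N, or if a joint passes its speed limit or range.

ROBOT

A 6-joint arm with a two-finger parallel gripper is mounted at the origin on a cart in front of the work surface, level with it; the furniture and walls round the work are solid. World frame = base frame: x ahead of the robot, y to its left, z up, the work surface at z = 0. Lengths are in m, angles in degrees, forces in N, time in s.
With the tool pointing down it reaches from about 0.225 to 0.725 m from the base axis. Payload 3.1 kg.
Tool frame: the origin (TCP) lies at the very end of the fingers, on their centre line; the grasp point (between the pads) lies 19 mm behind it; z points along the fingers, x is the direction in which the jaws open and shut, and the axes are right-handed (so a half turn about z gives the same grasp; the last joint's range is limited). The gripper opens to 85 mm and grips with 20 to 120 N. Pads are 22 mm wide; open, the fingers measure 114 mm over their backs; the gripper's body (76 mm by 85 mm) begins 54 mm behind the grasp point. The pads swing forward as they close: fully open they stand 13 mm farther back than shut.
Start: joints at [69.569, 2.75, 5.684, 92.934, 0, 82.678], TCP at [0.119, 0.511, 0.231] pointing down, gripper open.
Joint ranges: [-166.93, 166.93], [-56.73, 111.36], [-69.38, 81.34], [-121.58, 131.49], [-85.45, 84.26], [-180, 180]. Speed limits (degrees/s): [159.86, 159.86, 180, 180, 180, 180].

INTERFACE

Orientations are given as a 3x3 rotation matrix whose columns are the frame's x, y, z axes.
In Python, from bench import readout, cams, r gives the robot as it stands.
- The arm moves only by the tool play_rows, never from a script. Its argument "motion" is a list of rows, each a list of 7 numbers: the closure, from 0 (fully open) to 1 (shut), then the shift along the tool's x, y, z normalised to -1 to 1, where 1 is 4 cm, then the turn, a rotation vector about the tool's x, y, z normalised to -1 to 1, where 1 is pi/2 rad. A call has exactly 5 rows; each row shifts and turns the pose as measured when the row begins, along the tool's axes as they then stand; what a row does not reach is not made up. A row lasts 1/12 s, in which the tool goes at most 41.7 mm and 7.16 degrees, less where a joint would pass 70% of its speed; a pose out of reach is approached as far as the arm can. A call with a number of a shift or a turn outside -1 to 1 is refused whole. A call with a gripper value outside its range is refused whole. The fingers move at their own pace and stop on an object; "grip_force" is the grip in N (left out, the last holds). Time passes only in rows, so rows that do not move let the fingers close, or fill a call up. It gives the time, the measured TCP pose, the force and the opening at its end, in the units of the state.
- readout.state(): the state, without advancing time (a new reading comes with each control period).
- cams.camera(name): name is "side" or "top" or "wrist"; returns (picture, depth): 420x560x3 uint8, red, green, blue; 420x560 float32, m along the optical axis (not along the pixel's ray), 0 where there is no reading.
- cams.calibration(name): a dict with "vertical_fov" (degrees; the focal length in pixels is half the picture's height over the tangent of half this angle, whatever the lens; pixels are square), "cx", "cy" (the principal point, pixels), "rvec" (rotation vector, rad) and "tvec" (3), from world to camera coordinates, as OpenCV has them; the wrist camera has in their place "hand_eye" (4x4, takes a point from camera to tool coordinates, whose origin is the TCP and whose axes are the tool frame's). Camera axes: x right, y down, z forward; pixel columns grow to the right and rows downward; lengths in m; the calibration is good to about 2 mm. A picture is of the moment at which its call begins: read the wrist's pose just before it. calibration takes no time and is no camera call.
- r.sign_off(): hands the job in, once; it reports no verdict.
The state is a dict: "time": time; "q": joint angles; "qd": joint speeds; "joint_torque": joint torques, N m; "position": TCP position; "tool_rot": TCP orientation; "contact_force": force on the tool from outside, world axes, zero at the start; "wrist_torque": the same for the moment, N m; "grip_width": finger opening in m.
Only numpy, scipy, OpenCV 4.12 (cv2) and the standard library are available. Lean on these libraries where they do the work, as an engineer would, in place of code of your own. Each camera call takes 0.05 s, during which the arm holds its last target. There are 200 camera calls.

## Working session

There is one attempt and no reset: what is moved stays moved. The work goes in short steps, Python scripts to look and compute and a tool call to move; the robot and the scene stay as the last step left them, time stands still between calls to the robot, and variables do not carry over. Pictures are saved under pics/ and viewed, about 8 in all and at most 12, crops included, and the job is handed in when it is done.

Besides the shell and the picture viewer there is one more tool, called after "Call:" as a command line: name --pt "numbers of a row" for each row, then --argument value for the rest. play_rows: Moves the arm, as the interface text tells. Scaled input: -1 to 1 covers 4 cm each way for a shift and pi/2 rad each way for a turn. Its arguments: {"type":"object","properties":{"motion":{"type":"array","items":{"type":"array","items":{"type":"number","minimum":-1,"maximum":1}}},"grip_force":{"type":"number"}},"required":["motion"]}

```bash
mkdir -p pics; ls; cat > h.py <<'E'
import numpy as np, cv2
from bench import readout, cams, r
def grab(n):
    s=readout.state(); im,d=cams.camera(n); c=cams.calibration(n)
    h,w=d.shape; f=h/2/np.tan(np.radians(c["vertical_fov"])/2)
    u,v=np.meshgrid(np.arange(w),np.arange(h))
    P=np.stack([(u-c["cx"])/f*d,(v-c["cy"])/f*d,d],-1)
    if "hand_eye" in c:
        H=np.array(c["hand_eye"]); P=P@H[:3,:3].T+H[:3,3]
        R=np.array(s["tool_rot"]); P=P@R.T+np.array(s["position"])
    else:
        R=cv2.Rodrigues(np.array(c["rvec"],float))[0]; P=(P-np.array(c["tvec"]).ravel())@R
    P[d==0]=np.nan
    return im,d,P
def save(n,im): cv2.imwrite("pics/"+n+".png",im[...,::-1])
E
python3 - <<'E'
from h import *
for n in ("top","side"):
    im,d,P=grab(n); save(n+"0",im); np.savez(n+"0",im=im,d=d,P=P)
    hsv=cv2.cvtColor(im,cv2.COLOR_RGB2HSV)
    m=(((hsv[...,0]<8)|(hsv[...,0]>172))&(hsv[...,1]>150)&(hsv[...,2]>60)).astype(np.uint8)
    k,l,st,ce=cv2.connectedComponentsWithStats(m)
    for i in range(1,k):
        if st[i,4]>40: q=P[l==i]; print(n,st[i],ce[i].round(),np.nanmedian(q,0).round(3),np.nanmax(q,0).round(3),np.nanmin(q,0).round(3))
print(readout.state()); 
for n in("top","side","wrist"): print(cams.calibration(n))
E
```

```text
pics
top [242 124  25  26 495] [254. 136.] [0.676 0.102 0.074] [0.703 0.127 0.08 ] [0.652 0.077 0.052]
top [170 248  16  13 138] [177. 254.] [0.432 0.25  0.094] [0.444 0.274 0.099] [0.421 0.238 0.011]
top [253 254  10  14 109] [258. 261.] [0.421 0.09  0.094] [0.434 0.1   0.099] [0.408 0.083 0.088]
side [ 0 43 12  4 44] [ 5. 45.] [nan nan nan] [nan nan nan] [nan nan nan]
side [231 189  10  17 120] [236. 197.] [0.435 0.241 0.075] [0.446 0.255 0.093] [0.422 0.232 0.055]
side [332 213  22  13 213] [342. 219.] [0.676 0.087 0.073] [0.703 0.12  0.075] [0.653 0.07  0.064]
side [227 216  13  19 220] [233. 225.] [0.421 0.08  0.078] [0.435 0.095 0.094] [0.408 0.074 0.053]
{'time': 0.1, 'q': array([ 6.95701733e+01,  2.78785781e+00,  5.60121829e+00,  9.29320609e+01,
       -3.11173208e-04,  8.26781813e+01]), 'qd': array([-0.00901265, -0.13763407,  0.18660374, -0.03705725, -0.04742256,
        0.01688542]), 'joint_torque': array([ 2.87440082e-03, -3.39847970e+01,  3.20936716e+01,  1.57850515e-02,
       -1.39130916e-04,  4.03491043e-06]), 'position': array([0.11888342, 0.51081199, 0.23024688]), 't
[... 540 characters left out ...]
2417])}
{'vertical_fov': 56.55602011366085, 'cx': 275.1814778035924, 'cy': 206.0907559493078, 'rvec': array([ 2.00252583, -0.13297497,  0.09539669]), 'tvec': array([-0.50061316,  0.16746716,  0.78173071])}
{'vertical_fov': 62.407913997614806, 'cx': 281.56890487052823, 'cy': 209.59324696671248, 'hand_eye': array([[ 9.99999366e-01, -3.54320789e-06,  1.12632723e-03,
        -9.29662828e-05],
       [-3.13813581e-04,  9.59521563e-01,  2.81634997e-01,
        -7.16318585e-02],
       [-1.08173316e-03, -2.81635172e-01,  9.59520953e-01,
        -1.43541441e-01],
       [ 0.00000000e+00,  0.00000000e+00,  0.00000000e+00,
         1.00000000e+00]])}<stdin>:8: RuntimeWarning: All-NaN slice encountered
```

```bash
python3 - <<'E'
from h import *
z=np.load("top0.npz"); im=z["im"]
save("top1",cv2.resize(im[100:400,100:420],None,fx=2,fy=2,interpolation=cv2.INTER_CUBIC)); 
E
```

```text
(no output)
```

View pics/top1.png

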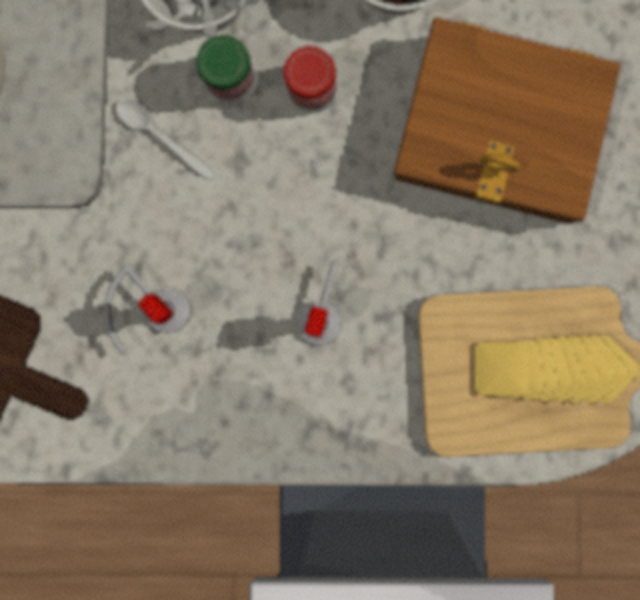

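View pics/side0.png

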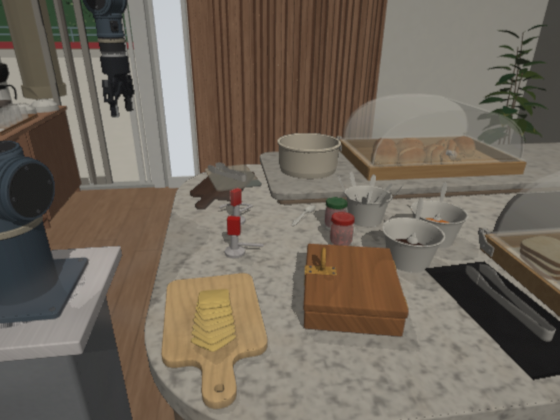

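The top view (2x crop from 100,100) shows the curved pin at crop (155,308), with its arm running up-left and its arc to the left. The straight pin is at (317,320). The chest ring is at (500,160), and the chest front edge runs from (397,178) to (583,218). The side view agrees.

I'll stand the pin on the ring's −y side. First I'm going above the curved pin for a close look.

Call:
play_rows --pt "0 -0.41 0.83 0.05 0 0 0" --pt "0 -0.41 0.83 0.05 0 0 0" --pt "0 -0.41 0.83 0.05 0 0 0" --pt "0 -0.41 0.83 0.05 0 0 0" --pt "0 -0.41 0.83 0.05 0 0 0"

```text
time: 0.52
position: [0.2604, 0.3936, 0.216]
tool_rot: [[0.211, 0.978, -0.006], [0.978, -0.211, -0.004], [-0.005, -0.005, -1.0]]
contact_force: [0.0, 0.5, 0.0]
grip_width: 0.0854
```

Call:
play_rows --pt "0 -0.41 0.83 0.05 0 0 0" --pt "0 -0.41 0.83 0.05 0 0 0" --pt "0 -0.41 0.83 0.05 0 0 0" --pt "0 -0.41 0.83 0.05 0 0 0" --pt "0 -0.41 0.83 0.05 0 0 0"

```text
time: 0.93
position: [0.4095, 0.2708, 0.2023]
tool_rot: [[0.209, 0.978, -0.009], [0.978, -0.209, -0.005], [-0.007, -0.008, -1.0]]
contact_force: [0.3, 0.4, 0.1]
grip_width: 0.0854
```

Call:
play_rows --pt "0 0 0 0 0 0 -0.078" --pt "0 0 0 0 0 0 -0.078" --pt "0 0 0 0 0 0 -0.078" --pt "0 0 0 0 0 0 -0.078" --pt "0 0 0 0 0 0 -0.078"

```text
time: 1.35
position: [0.4152, 0.2617, 0.1971]
tool_rot: [[-0.397, 0.918, -0.014], [0.918, 0.397, -0.011], [-0.005, -0.018, -1.0]]
contact_force: [-0.4, 0.2, 1.2]
grip_width: 0.0853
```

```bash
cat >> h.py <<'E'
def red(im):
    hsv=cv2.cvtColor(im,cv2.COLOR_RGB2HSV)
    return (((hsv[...,0]<8)|(hsv[...,0]>172))&(hsv[...,1]>150)&(hsv[...,2]>60))
E
python3 - <<'E'
from h import *
z=np.load("top0.npz"); im,P=z["im"],z["P"]
hsv=cv2.cvtColor(im,cv2.COLOR_RGB2HSV)
u,v=np.meshgrid(np.arange(560),np.arange(420))
reg=(u>290)&(u<415)&(v>105)&(v<215)
lid=reg&(abs(P[...,2]-.062)<.006)
q=P[lid][:,:2].astype(np.float32); rc=cv2.minAreaRect(q); print("lid",rc,np.median(P[lid],0),cv2.boxPoints(rc).round(3).tolist())
br=reg&(P[...,2]>.075); q=P[br]; print(len(q),q.min(0),q.max(0),np.median(q,0)); 
if len(q)>5: print(cv2.minAreaRect(q[:,:2].astype(np.float32)))
im,d,P=grab("wrist"); save("w1",im); s=readout.state(); print(s["position"],s["q"])
m=red(im)&(P[...,2]>.088)&(P[...,2]<.1)
q=P[m]; print(len(q),cv2.minAreaRect(q[:,:2].astype(np.float32)),np.median(q,0),q[:,2].max())
b=(abs(P[...,2]-.027)<.006)&(np.hypot(P[...,0]-.432,P[...,1]-.25)<.09)
q=P[b]; print(len(q)); c=q[:,:2]-cv2.minAreaRect(P[m][:,:2].astype(np.float32))[0]
a=np.degrees(np.arctan2(c[:,1],c[:,0])); R=np.hypot(*c.T); print(np.histogram(a,np.arange(-180,181,10)))
k=(R>30)&(R<52); print("arm ang",np.median(a[k]),a[k].std(),"arc R",np.median(R[R>53]),a[R>56].min(),a[R>56].max())
E
```

```text
lid ((0.6346461772918701, -0.10614225268363953), (0.2041558176279068, 0.1766519844532013), 76.0385971069336) [ 0.6347831  -0.10635105  0.06182548] [[0.5239999890327454, -0.18400000035762787], [0.6959999799728394, -0.22699999809265137], [0.7450000047683716, -0.02800000086426735], [0.5740000009536743, 0.014000000432133675]]
116 [ 0.57439626 -0.11311523  0.07519603] [ 0.58858354 -0.07256186  0.11193239] [ 0.58143435 -0.09241565  0.10124196]
((0.581545889377594, -0.09271325916051865), (0.04161754623055458, 0.008186159655451775), 77.02111053466797)
[0.41510402 0.26168215 0.19688772] [24.55492617 -1.49305256 -2.5222068  90.01089894 -0.25193085  0.92041077]
1781 ((0.4271765649318695, 0.17356815934181213), (0.18542978167533875, 0.028758138418197632), 85.7280044555664) [0.426375   0.0983258  0.09446264] 0.09702294570523669
996
(array([  0,   0,   0,   0,   0,   0,   0,   0,   0,   0,   0,   0,   0,
         0,   0,   0,   0,   0,   0,   0,   0,   0,   0,   0, 128, 290,
       193, 225, 160,   0,   0,   0,   0,   0,   0,   0]), array([-180, -170, -160, -150, -140, -130, -120, -110, -100,  -90,  -80,
        -70,  -60,  -50,  -40,  -30,  -20,  -10,    0,   10,   20,   30,
         40,   50,   60,   70,   80,   90,  100,  110,  120,  130,  140,
        150,  160,  170,  180]))
  return _methods._mean(a, axis=axis, dtype=dtype,
  ret = ret.dtype.type(ret / rcount)
  ret = _var(a, axis=axis, dtype=dtype, out=out, ddof=ddof,
  arrmean = um.true_divide(arrmean, div, out=arrmean,
  ret = ret.dtype.type(ret / rcount)
Traceback (most recent call last):
ValueError: zero-size array to reduction operation minimum which has no identity
```

View pics/w1.png

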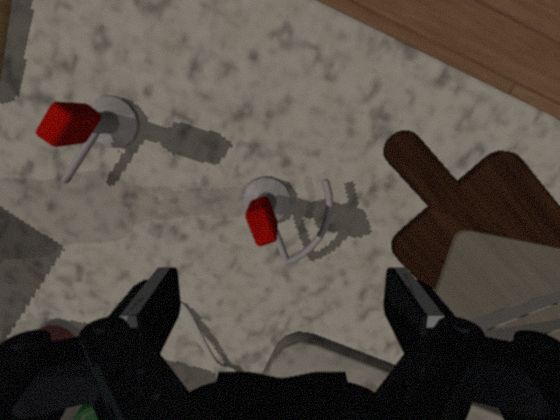

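The wrist view shows the curved pin's block at (262,222) with its arm and arc to the lower right, and the straight pin at the upper left. Ring centre from the ring's own points and from the lid rectangle agree at (0.5815, −0.093), yaw ≈ −13.7°. Next I refine the curved pin alone.

```bash
cat >> h.py <<'E'
def pin(P,im,x0,y0,z0=0.,rad=.05):
    near=np.hypot(P[...,0]-x0,P[...,1]-y0)<rad
    m=red(im)&near&(P[...,2]>z0+.090)&(P[...,2]<z0+.1)
    rc=cv2.minAreaRect(P[m][:,:2].astype(np.float32)); print("top",m.sum(),rc,np.median(P[m],0).round(4))
    b=(abs(P[...,2]-z0-.028)<.006)&(np.hypot(P[...,0]-x0,P[...,1]-y0)<.09)&~red(im)
    c=P[b][:,:2]-rc[0]; a=np.degrees(np.arctan2(c[:,1],c[:,0])); R=np.hypot(*c.T)
    k=(R>28)&(R<50); o=R>54
    print("bar",b.sum(),"arm",np.median(a[k]),a[k].std(),k.sum(),"arc R",np.median(R[o]),a[o].min(),a[o].max())
    return rc
E
python3 - <<'E'
from h import *
im,d,P=grab("wrist"); pin(P,im,.432,.25)
s=readout.state(); print(s["position"],s["tool_rot"])
E
```

```text
top 781 ((0.43281301856040955, 0.25171923637390137), (0.028774958103895187, 0.016754524782299995), 42.39390182495117) [0.4322 0.2515 0.0946]
  return _methods._mean(a, axis=axis, dtype=dtype,
  ret = ret.dtype.type(ret / rcount)
  ret = _var(a, axis=axis, dtype=dtype, out=out, ddof=ddof,
  arrmean = um.true_divide(arrmean, div, out=arrmean,
  ret = ret.dtype.type(ret / rcount)
Traceback (most recent call last):
  File "h.py", line 26, in pin
    print("bar",b.sum(),"arm",np.median(a[k]),a[k].std(),k.sum(),"arc R",np.median(R[o]),a[o].min(),a[o].max())
                                                                                         ~~~~~~~~^^
ValueError: zero-size array to reduction operation minimum which has no identity
```

```bash
cat >> h.py <<'E'
def go(x,y,z,yaw):
    """needed shift (tool axes, units of 4cm) and rotvec (tool axes, units of 90deg) to a tool-down pose"""
    from scipy.spatial.transform import Rotation as Q
    s=readout.state(); R=np.array(s["tool_rot"]); p=np.array(s["position"])
    a=np.radians(yaw); X=np.array([np.cos(a),np.sin(a),0]); Z=np.array([0,0,-1.]); T=np.c_[X,np.cross(Z,X),Z]
    print("t",round(s["time"],2),"pos",p.round(4),"yaw",np.degrees(np.arctan2(R[1,0],R[0,0])).round(2),"q6",s["q"][5].round(1),"shift",(R.T@(np.array([x,y,z])-p)/.04).round(3),"turn",(Q.from_matrix(R.T@T).as_rotvec()/(np.pi/2)).round(4),"F",s["contact_force"].round(1),"w",round(s["grip_width"],4))
E
python3 -c "
from h import *
go(.4325,.2516,.13,132.4)"
```

```text
t 1.45 pos [0.415  0.2619 0.1971] yaw 113.07 q6 1.5 shift [-0.399  0.331  1.673] turn [-0.0117  0.0011 -0.2149] F [ 0.2  0.4 -0.6] w 0.0855
```

Call:
play_rows --pt "0 -0.4 0.33 0.2 0 0 0" --pt "0 0 0 0.4 -0.004 0 -0.072" --pt "0 0 0 0.4 -0.004 0 -0.072" --pt "0 0 0 0.4 -0.004 0 -0.072" --pt "0 0 0 0 0 0 0"

```text
time: 1.87
position: [0.4338, 0.2522, 0.1391]
tool_rot: [[-0.674, 0.739, 0.003], [0.739, 0.674, 0.0], [-0.002, 0.002, -1.0]]
contact_force: [0.6, -0.3, -1.1]
grip_width: 0.0855
```

```bash
python3 -c "
from h import *
im,d,P=grab('wrist')
m=red(im)&(P[...,2]>.090)&(P[...,2]<.1)&(np.hypot(P[...,0]-.432,P[...,1]-.25)<.05)
print(cv2.minAreaRect(P[m][:,:2].astype(np.float32)),P[m].mean(0)); save('w2',im)
go(.4325,.2516,.055,132.4)"
```

```text
((0.43329331278800964, 0.25116026401519775), (0.029241371899843216, 0.016355130821466446), 45.254188537597656) [0.43255215 0.25059557 0.09445057]
t 1.92 pos [0.4345 0.2525 0.1407] yaw 132.17 q6 -19.6 shift [ 0.022 -0.061  2.143] turn [ 0.0026  0.0018 -0.0025] F [-0.3  0.1 -0.2] w 0.0851
```

View pics/w2.png

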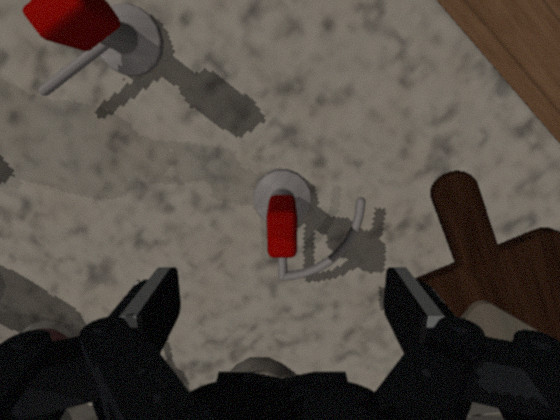

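The block at (282,225) is aligned between the fingers. I'm descending and then closing.

Call:
play_rows --pt "0 0.02 -0.06 0.5 0.002 0.002 -0.002" --pt "0 0 0 0.55 0 0 0" --pt "0 0 0 0.55 0 0 0" --pt "0 0 0 0.45 0 0 0" --pt "0 0 0 0.05 0 0 0"

```text
time: 2.33
position: [0.4369, 0.2544, 0.0619]
tool_rot: [[-0.655, 0.755, 0.012], [0.755, 0.655, 0.006], [-0.003, 0.012, -1.0]]
contact_force: [-1.1, -0.7, -0.2]
grip_width: 0.0848
```

```bash
python3 -c "
from h import *
go(.4328,.2512,.055,133)"
```

```text
t 2.33 pos [0.4369 0.2544 0.0619] yaw 130.94 q6 -18.4 shift [ 0.008 -0.132  0.172] turn [ 0.0079  0.0023 -0.0229] F [-1.1 -0.7 -0.2] w 0.0848
```

Call:
play_rows --pt "0 0.01 -0.13 0.17 0.008 0.002 -0.023" --pt "0 0 0 0 0 0 0" --pt "0.5 0 0 0 0 0 0" --pt "0.8 0 0 0 0 0 0" --pt "0.8 0 0 0 0 0 0" --grip_force 50

```text
time: 2.75
position: [0.4356, 0.2532, 0.0608]
tool_rot: [[-0.673, 0.739, 0.006], [0.739, 0.674, 0.002], [-0.002, 0.006, -1.0]]
contact_force: [-0.8, 0.0, 0.2]
grip_width: 0.0516
```

```bash
python3 -c "
from h import *
go(.4328,.2512,.055,133)"
```

```text
t 2.75 pos [0.4356 0.2532 0.0608] yaw 132.34 q6 -19.8 shift [ 0.01  -0.087  0.145] turn [ 0.0037  0.0016 -0.0074] F [-0.8  0.   0.2] w 0.0516
```

Call:
play_rows --pt "0.6 0.01 -0.1 0.2 0.006 0.002 -0.007" --pt "0.7 0 -0.03 0.05 0.002 0 0" --pt "1 0 0 0.03 0 0 0" --pt "1 0 0 0 0 0 0" --pt "1 0 0 0 0 0 0" --grip_force 50

```text
time: 3.17
position: [0.434, 0.2511, 0.0527]
tool_rot: [[-0.681, 0.733, 0.0], [0.733, 0.681, -0.002], [-0.001, -0.001, -1.0]]
contact_force: [-0.2, 0.6, 0.3]
grip_width: 0.0174
```

Call:
play_rows --pt "1 0 0 0 0 0 0" --pt "1 0 0 0 0 0 0" --pt "1 0 0 -0.1 0 0 0" --pt "1 0 0 -0.3 0 0 0" --pt "1 0 0 -0.5 0 0 0"

```text
time: 3.58
position: [0.4292, 0.2491, 0.0841]
tool_rot: [[-0.68, 0.733, -0.012], [0.733, 0.68, -0.007], [0.003, -0.013, -1.0]]
contact_force: [-0.1, -0.1, -1.1]
grip_width: 0.0174
```

```bash
python3 -c "
from h import *
go(.4328,.2512,.2,133)"
```

```text
t 3.58 pos [0.4292 0.2491 0.0841] yaw 132.87 q6 -20.4 shift [-0.014  0.064 -2.898] turn [-0.0083 -0.002  -0.0014] F [-0.1 -0.1 -1.1] w 0.0174
```

Call:
play_rows --pt "1 0 0.03 -0.8 -0.008 -0.002 0" --pt "1 0 0 -0.8 0 0 0" --pt "1 0 0 -0.8 0 0 0" --pt "1 0 0 -0.5 0 0 0" --pt "1 -0.3 -0.13 0 0 0 0"

```text
time: 4.0
position: [0.433, 0.2385, 0.2096]
tool_rot: [[-0.682, 0.731, -0.001], [0.731, 0.682, 0.001], [0.001, 0.0, -1.0]]
contact_force: [1.1, 0.4, -0.4]
grip_width: 0.0176
```

Call:
play_rows --pt "1 -0.75 -0.33 0 0 0 0" --pt "1 -0.75 -0.33 0 0 0 0" --pt "1 -0.75 -0.33 0 0 0 0" --pt "1 -0.75 -0.33 0 0 0 0" --pt "1 -0.75 -0.33 0 0 0 0"

```text
time: 4.42
position: [0.4897, 0.0836, 0.2184]
tool_rot: [[-0.691, 0.723, 0.01], [0.723, 0.691, 0.006], [-0.003, 0.011, -1.0]]
contact_force: [0.7, 0.5, -1.6]
grip_width: 0.017
```

Call:
play_rows --pt "1 -0.75 -0.33 0 0 0 0" --pt "1 -0.75 -0.33 0 0 0 0" --pt "1 -0.75 -0.33 0 0 0 0" --pt "1 -0.75 -0.33 0 0 0 0" --pt "1 -0.5 -0.2 0 0 0 0"

```text
time: 4.83
position: [0.5435, -0.0691, 0.2223]
tool_rot: [[-0.689, 0.725, 0.013], [0.725, 0.689, 0.004], [-0.006, 0.013, -1.0]]
contact_force: [-0.3, -0.1, -1.4]
grip_width: 0.0174
```

Call:
play_rows --pt "1 0 0 0 0 0 0.075" --pt "1 0 0 0 0 0 0.075" --pt "1 0 0 0 0 0 0.075" --pt "1 0 0 0 0 0 0.075" --pt "1 0 0 0 0 0 0.075"

```text
time: 5.25
position: [0.5441, -0.0774, 0.224]
tool_rot: [[-0.136, 0.991, 0.012], [0.991, 0.136, 0.002], [0.0, 0.012, -1.0]]
contact_force: [0.3, -0.3, -1.7]
grip_width: 0.0172
```

Call:
play_rows --pt "1 0 0 0 0 0 0.075" --pt "1 0 0 0 0 0 0.075" --pt "1 0 0 0 0 0 0.075" --pt "1 0 0 0 0 0 0.075" --pt "1 0 0 0 0 0 0.075"

```text
time: 5.67
position: [0.5429, -0.0777, 0.2269]
tool_rot: [[0.466, 0.885, 0.011], [0.885, -0.466, 0.002], [0.007, 0.009, -1.0]]
contact_force: [0.0, -0.7, -1.6]
grip_width: 0.0174
```

```bash
python3 -c "
from h import *
go(.5673,-.1511,.2,51.3)"
```

```text
t 5.67 pos [ 0.5429 -0.0777  0.2269] yaw 62.24 q6 12.5 shift [-1.344  1.388  0.675] turn [ 0.0053 -0.0048  0.1216] F [ 0.  -0.7 -1.6] w 0.0174
```

Call:
play_rows --pt "1 -0.5 0.5 0.1 0 0 0" --pt "1 -0.5 0.5 0.1 0 0 0" --pt "1 -0.35 0.39 0.1 0 0 0" --pt "1 0 0 0 0.003 -0.002 0.061" --pt "1 0 0 0 0.003 -0.002 0.061"

```text
time: 6.08
position: [0.5671, -0.1532, 0.2183]
tool_rot: [[0.633, 0.774, 0.001], [0.774, -0.633, 0.002], [0.002, -0.001, -1.0]]
contact_force: [-0.4, 0.0, -1.3]
grip_width: 0.0178
```

```bash
python3 -c "
from h import *
go(.5673,-.1511,.15,51.3)
im,d,P=grab('wrist'); save('w3',im)
"
```

```text
t 6.08 pos [ 0.5671 -0.1532  0.2183] yaw 50.76 q6 17.5 shift [ 0.042 -0.028  1.708] turn [-0.0004 -0.0012 -0.006 ] F [-0.4  0.  -1.3] w 0.0178
```

View pics/w3.png

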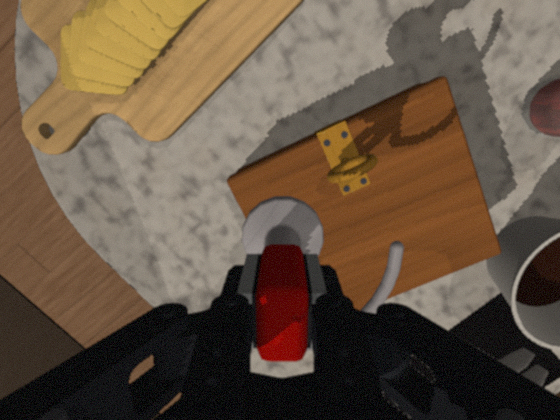

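The wrist view shows the pin held squarely (block at 282,300), the ring at (352,168) and the bar tip at (398,245), on the far (+x) side of the ring. I'm descending.

Call:
play_rows --pt "1 0.04 -0.03 0.4 0 0 -0.006" --pt "1 0 0 0.55 0 0 0" --pt "1 0 0 0.55 0 0 0" --pt "1 0 0 0.5 0 0 0" --pt "1 0 0 0.1 0 0 0"

```text
time: 6.55
position: [0.5695, -0.1523, 0.1371]
tool_rot: [[0.621, 0.784, 0.008], [0.784, -0.621, -0.001], [0.004, 0.007, -1.0]]
contact_force: [-0.4, 0.6, -2.8]
grip_width: 0.0177
```

```bash
python3 -c "
from h import *
go(.5673,-.1511,.118,51.3)
"
```

```text
t 6.55 pos [ 0.5695 -0.1523  0.1371] yaw 51.64 q6 16.8 shift [-0.012 -0.065  0.477] turn [ 0.0044 -0.0023  0.0038] F [-0.4  0.6 -2.8] w 0.0177
```

Call:
play_rows --pt "1 -0.01 -0.07 0.3 0.004 -0.002 0.004" --pt "1 0 0 0.2 0 0 0" --pt "1 0 0 0.05 0 0 0" --pt "1 0 0 0.02 0 0 0" --pt "1 0 0 0.02 0 0 0"

```text
time: 6.97
position: [0.5668, -0.1501, 0.1149]
tool_rot: [[0.621, 0.784, 0.001], [0.784, -0.621, 0.0], [0.0, 0.0, -1.0]]
contact_force: [0.1, -0.0, -0.9]
grip_width: 0.0173
```

```bash
python3 -c "
from h import *
go(.5673,-.1511,.118,51.3)
im,d,P=grab('wrist'); save('w4',im)
im,d,P=grab('side'); save('s4',cv2.resize(im[200:340,260:420],None,fx=4,fy=4,interpolation=cv2.INTER_CUBIC))
"
```

```text
t 6.97 pos [ 0.5668 -0.1501  0.1149] yaw 51.62 q6 17.0 shift [-0.012  0.026 -0.076] turn [ 0.0003 -0.0003  0.0036] F [ 0.1 -0.  -0.9] w 0.0173
```

View pics/w4.png

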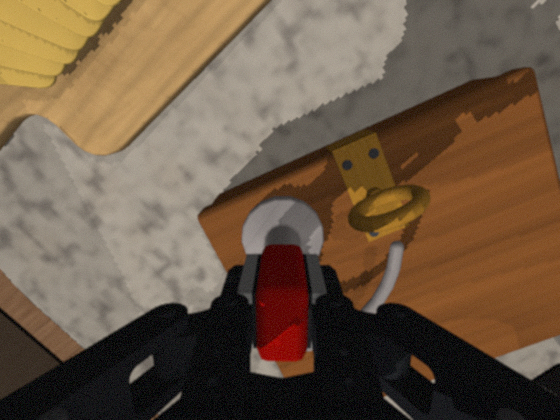

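View pics/s4.png

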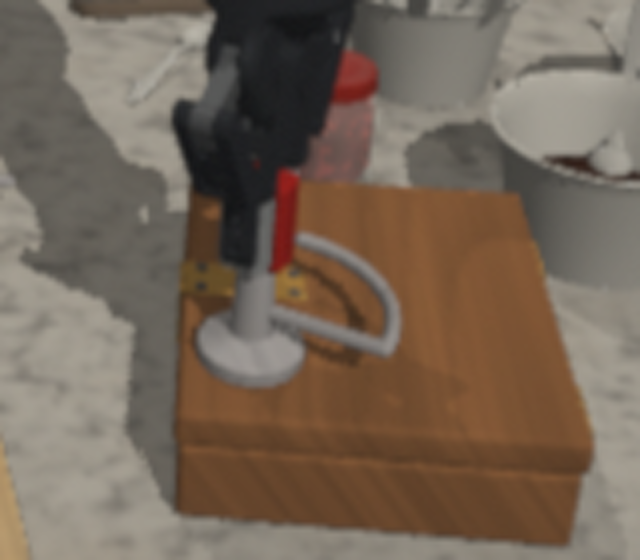

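The tip at (398,245) lies just behind the ring at (388,208), and the foot stands on the lid near its front edge. I'm turning counter-clockwise in stages and checking force.

Call:
play_rows --pt "1 -0.01 0.03 -0.08 0 0 -0.05" --pt "1 0 0 0 0 0 -0.06" --pt "1 0 0 0 0 0 -0.06" --pt "1 0 0 0 0 0 -0.06" --pt "1 0 0 0 0 0 -0.06"

```text
time: 7.48
position: [0.5706, -0.1525, 0.1233]
tool_rot: [[0.193, 0.981, 0.009], [0.981, -0.193, -0.003], [-0.001, 0.01, -1.0]]
contact_force: [0.2, 0.6, -1.9]
grip_width: 0.0173
```

```bash
python3 -c "
from h import *
go(.5673,-.1511,.118,150)
"
```

```text
t 7.48 pos [ 0.5706 -0.1525  0.1233] yaw 78.89 q6 -10.4 shift [ 0.018 -0.09   0.132] turn [ 0.0048  0.0044 -0.7901] F [ 0.2  0.6 -1.9] w 0.0173
```

Call:
play_rows --pt "1 0.02 -0.09 0.13 0.005 0.003 -0.05" --pt "1 0 -0.02 0.02 0.001 0 -0.065" --pt "1 -0.01 -0.02 0.02 0.001 0 -0.065" --pt "1 -0.01 -0.02 0.02 0.001 0 -0.065" --pt "1 -0.01 -0.02 0.02 0.001 0.001 -0.065"

```text
time: 7.9
position: [0.5676, -0.1537, 0.1204]
tool_rot: [[-0.314, 0.949, 0.005], [0.949, 0.314, 0.0], [-0.001, 0.004, -1.0]]
contact_force: [-0.1, 0.1, -1.4]
grip_width: 0.0174
```

```bash
python3 -c "
from h import *
go(.5673,-.1511,.118,150)
"
```

```text
t 7.9 pos [ 0.5676 -0.1537  0.1204] yaw 108.29 q6 -40.0 shift [0.065 0.013 0.06 ] turn [ 0.0025  0.0017 -0.4635] F [-0.1  0.1 -1.4] w 0.0174
```

Call:
play_rows --pt "1 0.07 0.01 0.06 0.003 0.002 -0.06" --pt "1 0.01 -0.02 0.02 0.001 0 -0.07" --pt "1 0.01 -0.02 0.02 0.001 0 -0.07" --pt "1 0.01 -0.01 0.02 0.001 0 -0.07" --pt "1 0.01 -0.01 0.02 0 0 -0.07"

```text
time: 8.32
position: [0.5672, -0.1524, 0.1198]
tool_rot: [[-0.771, 0.636, 0.003], [0.636, 0.771, -0.004], [-0.005, -0.001, -1.0]]
contact_force: [0.1, -1.0, -1.2]
grip_width: 0.0176
```

```bash
python3 -c "
from h import *
go(.5673,-.1511,.118,150)
"
```

```text
t 8.32 pos [ 0.5672 -0.1524  0.1198] yaw 140.48 q6 -72.0 shift [0.021 0.027 0.044] turn [-0.0011  0.0033 -0.1057] F [ 0.1 -1.  -1.2] w 0.0176
```

Call:
play_rows --pt "1 0.02 0.03 0.04 -0.001 0.003 -0.055" --pt "1 0 -0.01 0.02 0 0 -0.04" --pt "1 0 -0.01 0.03 0 0 0" --pt "1 0 0 0.04 0 0 0" --pt "1 0 0 0.04 0 0 0"

```text
time: 8.73
position: [0.5699, -0.1529, 0.1175]
tool_rot: [[-0.862, 0.507, 0.008], [0.507, 0.862, -0.003], [-0.009, 0.001, -1.0]]
contact_force: [-0.7, -0.2, -1.5]
grip_width: 0.0175
```

```bash
python3 -c "
from h import *
go(.5673,-.1511,.115,150)
im,d,P=grab('wrist'); save('w5',im)
"
```

```text
t 8.73 pos [ 0.5699 -0.1529  0.1175] yaw 149.53 q6 -81.1 shift [0.078 0.006 0.061] turn [ 0.0009  0.0056 -0.0053] F [-0.7 -0.2 -1.5] w 0.0175
```

View pics/w5.png

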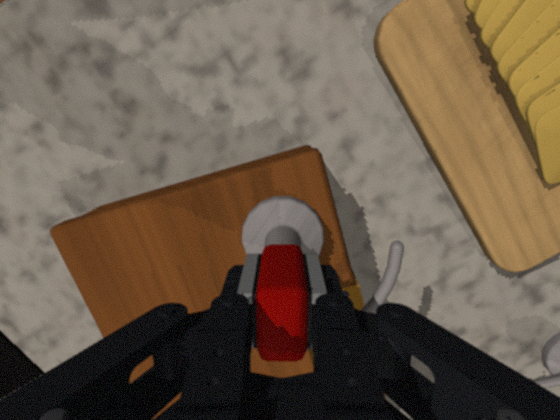

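The arc's tip (398,245) is now out past the chest's front and the forces stayed low. I'm centring, then lowering onto the lid.

Call:
play_rows --pt "1 0.08 0.01 0.05 0.001 0.006 -0.005" --pt "1 0.01 0 0.04 0 0.001 0" --pt "1 0.01 0 0.04 0 0.001 0" --pt "1 0.01 0 0.05 0 0.001 0" --pt "1 0.01 0 0.05 0 0.001 0"

```text
time: 9.2
position: [0.5669, -0.1506, 0.1147]
tool_rot: [[-0.865, 0.502, -0.001], [0.502, 0.865, 0.001], [0.001, -0.0, -1.0]]
contact_force: [-3.0, 1.3, 5.7]
grip_width: 0.0174
```

```bash
python3 -c "
from h import *
go(.5673,-.1511,.113,150)
im,d,P=grab('side'); save('s6',cv2.resize(im[200:340,260:420],None,fx=4,fy=4,interpolation=cv2.INTER_CUBIC))
"
```

```text
t 9.2 pos [ 0.5669 -0.1506  0.1147] yaw 149.89 q6 -81.3 shift [-0.014 -0.006  0.044] turn [-0.0002 -0.0009 -0.0012] F [-3.   1.3  5.7] w 0.0174
```

View pics/s6.png

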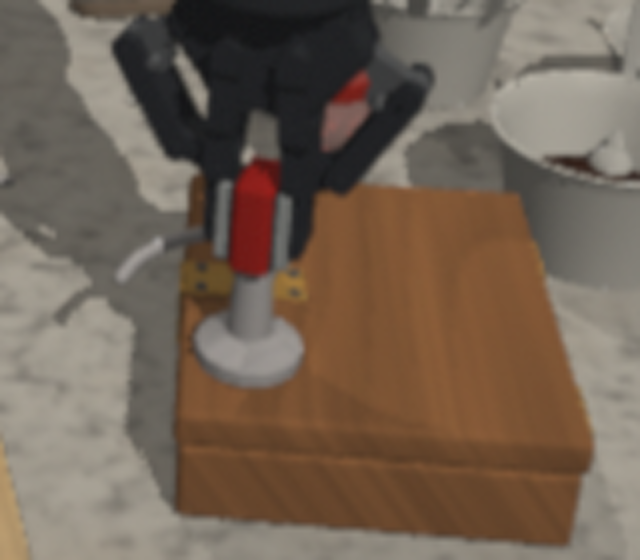

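Call:
play_rows --pt "0.5 0 0 0 0 0 0" --pt "0.3 0 0 0 0 0 0" --pt "0.2 0 0 0 0 0 0" --pt "0.2 0 0 0 0 0 0" --pt "0.2 0 0 0 0 0 0"

```text
time: 9.67
position: [0.5679, -0.1508, 0.1159]
tool_rot: [[-0.865, 0.502, 0.001], [0.502, 0.865, -0.0], [-0.001, 0.0, -1.0]]
contact_force: [-0.7, -0.2, -0.3]
grip_width: 0.0683
```

Call:
play_rows --pt "0.2 0 0 -0.3 0 0 0" --pt "0.2 0 0 -0.6 0 0 0" --pt "0.2 0 0 -0.8 0 0 0" --pt "0.2 0 0 -0.8 0 0 0" --pt "0.2 0 0 -0.5 0 0 0"

```text
time: 10.08
position: [0.5628, -0.1488, 0.233]
tool_rot: [[-0.864, 0.502, -0.016], [0.502, 0.865, 0.007], [0.017, -0.002, -1.0]]
contact_force: [0.9, -0.5, 0.4]
grip_width: 0.0684
```

```bash
python3 - <<'E'
from h import *
go(.5673,-.1511,.25,150)
im,d,P=grab('wrist'); save('w7',im)
m=red(im)&(P[...,2]>.148)&(P[...,2]<.165)&(np.hypot(P[...,0]-.567,P[...,1]+.151)<.05)
rc=cv2.minAreaRect(P[m][:,:2].astype(np.float32)); print(rc,P[m].mean(0))
E
```

```text
t 10.08 pos [ 0.5628 -0.1488  0.233 ] yaw 149.84 q6 -81.3 shift [-0.118  0.005 -0.426] turn [-0.0015 -0.0109 -0.0018] F [ 0.9 -0.5  0.4] w 0.0684
((0.5665719509124756, -0.15073949098587036), (0.028889616951346397, 0.017751816660165787), 58.976097106933594) [ 0.56607306 -0.15169522  0.15621413]
```

View pics/w7.png

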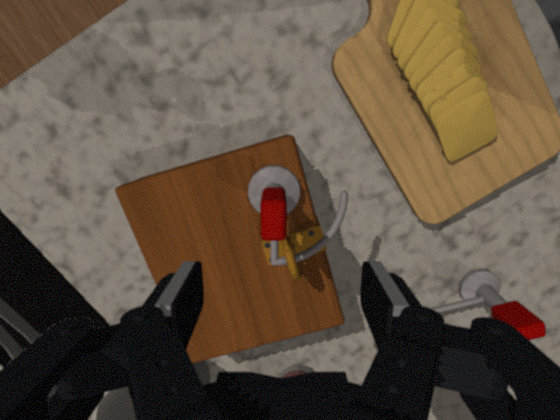

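The pin stands released and upright. Its arc passes through the ring at (292,262), with the ring close to the arm. Measured: pin (0.566, −0.151), top 0.156, arm yaw 59–60°. In the pin frame the ring is at about (58, 17) mm, and the pin is about 1 mm off the ring's plane.

```bash
python3 -c "
from h import *
r.sign_off()"
```

```text
the job is handed in; nothing more can be done
```

The curved pin now stands upright on the lid, on the ring's −y side, with its arc swung through the ring. I let go of it and handed the job in at about 10 s of the 42 s allowed; the hand-in reports no verdict.

Last checks, made from the wrist camera after the gripper had withdrawn about 12 cm above the pin:

| Check | Measured | Required |
|---|---|---|
| Ring x in the pin's frame | about 58 mm | 45 to 75 mm |
| Ring y in the pin's frame | about 17 mm | −5 to 34 mm |
| Pin axis off the ring's plane | about 1 mm | within 16 mm |
| Pin top height | 156 mm (156 mm expected when standing on the lid) | within 8 mm |

- **Fit:** The last picture shows the arc threaded through the ring, with the ring close to the straight arm. I judged the pin upright from that picture and its top height, not from a separate tilt measurement.
- **Forces:** Contact force read about 6 N at most, when I set the pin down.
- **Straight pin:** I did not touch it, and it was still standing in the last picture. I did not measure its position again.
- **Camera gap:** The steel bar gave no depth reading, so the pin's yaw comes from its grip block. Two readings of that block differed by about 3 degrees (42.4 and 45.3) before I grasped it. After release it read 59 degrees, against the 60 I aimed for.

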